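Put the battery on charge

ROBOT

A 6-joint arm with a two-finger parallel gripper is mounted at the origin on the work surface. World frame = base frame: x ahead of the robot, y to its left, z up, the work surface at z = 0. Lengths are in m, angles in rad, forces in N, time in s.
With the tool pointing down it reaches from about 0.275 to 0.85 m from the base axis. Payload 5.2 kg.
Tool frame: the origin (TCP) lies midway between the tips of the shut fingers; the grasp point (between the pads) lies r.grip_point_offset behind it (r.grip_point_offset is the distance from the TCP to the grasp point, in m); z points along the fingers, x is the direction in which the jaws open and shut, and the axes are right-handed (so a half turn about z gives the same grasp; the last joint's range is limited). The gripper opens to 85 mm and grips with 20 to 120 N. Pads are 22 mm wide; open, the fingers measure 114 mm over their backs; the gripper's body (76 mm by 85 mm) begins 54 mm behind the grasp point. The pads swing forward as they close: fully open they stand 13 mm farther back than shut.
Start: joints at [1.097, 0.259, 1.535, -0, 1.348, -0.203], TCP at [0.147, 0.53, 0.21] pointing down, gripper open.
Joint ranges: [-3.14, 3.14], [-0.91, 2.08], [0.19, 2.58], [-1.22, 4.36], [0.22, 2.71], [-3.12, 3.12]. Speed limits (rad/s): [2.57, 2.57, 3.14, 3.14, 3.14, 3.14].

INTERFACE

Orientations are given as a unit quaternion [x, y, z, w].
In Python, from rig import r gives the robot as it stands.
- The arm moves only by the tool servo_tool, never from a script. Its argument "deltas" is a list of rows, each a list of 6 numbers: the shift along the tool's x, y, z scaled (see below), then the turn, a rotation vector about the tool's x, y, z scaled (see below). A call has 1 to 5 rows; each row shifts and turns the commanded pose from where the row before left it, along the tool's axes as they then stand; what a row does not reach is not made up. The controller multiplies each number of a shift by 40 cm and each number of a turn by 30 degrees. A row lasts 1/8 s, in which the tool goes at most 62.5 mm and 10.7 degrees, less where a joint would pass 70% of its speed; a pose out of reach is approached as far as the arm can. A call with a number of a shift or a turn outside -1 to 1 is refused whole. A call with a gripper value outside its range is refused whole. "gripper" is the opening in per cent of the stroke, from 0 (shut) to 100 (fully open), set as the call begins (left out, the last holds). The fingers move at their own pace and stop on an object; "grip_force" is the grip in N (left out, the last holds). Time passes only in rows, so rows that do not move let the fingers close. It gives the time, the measured TCP pose, the force and the opening at its end, in the units of the state.
- r.sense(): the state, without advancing time (a new reading comes with each control period).
- r.camera(name): name is "side" or "top"; returns a dict with "img" (480x640x3 uint8, red, green, blue), "depth" (480x640 float32, m along the optical axis (not along the pixel's ray), 0 where there is no reading), "intrinsics" (3x3 intrinsics, pixels), "eye" and "rotation" of the camera in the world. Camera axes: x right, y down, z forward; pixel columns grow to the right and rows downward; lengths in m; the calibration is good to about 2 mm. A picture is of the moment at which its call begins.
- r.job_done(): hands the job in, once; it reports no verdict.
Trained networks look in a picture, given as the dict that the camera call returned (one of the last four; its "shot" number tells which), for a name from the list of things; names that differ only in an ending like _2 or _b are one class to them, and where a whole thing is asked for, a point or a joint stands for the part that bears it (a point fixed in the world has none). Each returns a list of dicts, best first, with "confidence" (0 to 1); they miss things now and then, are a little off and sometimes report something else, mostly with a low value. They report only what shows in the picture. A call takes as long as a camera call. They do not tell look-alikes from the thing itself.
- r.recognise(picture, thing): "bbox" ([left, top, width, height] in pixels, round what is visible of it).
The state is a dict: "time_s": time; "joint_positions": joint angles; "qd": joint speeds; "joint_efforts": joint torques, N m; "eef_pos": TCP position; "eef_rot": TCP orientation; "contact_force": force on the tool from outside, world axes, zero at the start; "ft_torque": the same for the moment, N m; "gripper_width": finger opening in m.
Only numpy, scipy, OpenCV 4.12 (cv2) and the standard library are available. Lean on these libraries where they do the work, as an engineer would, in place of code of your own. Each camera call takes 0.05 s, during which the arm holds its last target. There are 200 camera calls.

TASK

Two battery chargers on the lab bench have their trays pulled out. With the fingertips, push the tray that carries the blue battery pack fully home into its charger, and once it is home press the green start button on top of that same charger all the way down and let it come up again. Do not touch or lift the battery pack itself, leave the other charger with its empty tray and its button just as they are, and leave everything else on the bench where it stands.

Things in the scene. Friction and masses are not known exactly. Their poses are not given: they have to be found in the camera images.
- tray_a (a joint): slide of the battery tray of the charger that holds the blue battery pack: 0 = fully home (front panel flush against the housing), grows in m as the tray comes out towards the robot, to 0.110 at most; starts 0.070 to 0.100 out. It slides with about 2 N of friction, no spring and no latch: it stays where it is left, and meets a firm stop at 0
- tray_a_front (a point): centre of the outer face of that tray's front panel, a flat upright grey plate 136 mm wide, 78 mm high (its lower edge is 10 mm and its upper edge 88 mm above the bench, so this point is 49 mm up) and 12 mm thick, with nothing standing out from it. Axes: x points level from this face into the housing (the way the tray closes), y along the panel, z up. It moves with the tray
- start_a (a joint): travel of the green start button of that same charger: 0 = up, 0.006 m = fully down; it springs back, and takes 5 N to be fully down
- start_a_top (a point): centre of the top of that round green button, 32 mm across, in a small black housing on the flat top of the charger; it is pressed straight down. Axes as those of the charger
- tray_b (a joint): slide of the tray of the other, like-looking charger, whose tray is empty: as tray_a; starts 0.070 to 0.100 out
- tray_b_front (a point): centre of the outer face of the empty tray's front panel; same panel and axes as tray_a_front
- start_b (a joint): travel of the start button of the charger with the empty tray, as start_a
- start_b_top (a point): centre of the top of the green button of the charger with the empty tray
- charger_a: white steel bench charger that holds the blue pack, fixed to the bench: 220 mm deep (x, closed front panel included) by 140 mm wide (y), flat top 104 mm above the bench. Origin: centre of its underside; x points from the front to the back. Its tray comes out of the front, which faces the robot, up to 0.2 rad askew; the closed panel's outer face lies at x = -110 mm, the button on its top at x = -35, y = -10 mm
- charger_b: the other charger, the same in every way, with the empty tray; a roll of orange tape lies on the back of its top. The two stand side by side in either order
- battery: blue battery pack with a small black strip and two brass contacts on top, 90 by 66 by 45 mm, 0.35 to 0.7 kg, lying loose on the floor of tray a behind the front panel, between walls 18 mm high (the space is 168 mm long and 108 mm wide), half of it or more in view outside the housing. Origin: centre of its underside, 17 mm above the bench while it lies in the tray
- spare_pack: yellow battery pack, 90 by 66 by 45 mm, lying on the bench to one side; a bystander. Origin: centre of its underside
- mug: white mug, 80 mm across, 95 mm high; a bystander. Origin: centre of its underside
- orange_center (a point): centre of an orange, 72 mm across; a bystander
- phone: black phone lying flat, 75 by 150 by 9 mm; a bystander. Origin: centre of its underside
- screwdriver: screwdriver with a red handle lying on the bench; a bystander. Origin: within its length, on its underside
- motor: small dark steel motor standing shaft up between the robot and the chargers, 42 mm across, 56 mm high with its shaft; a bystander. Origin: centre of its underside
- tape_roll: orange roll of tape lying flat on the back of the top of charger b, 70 mm across, 20 mm high; a bystander. Origin: centre of its underside
There are look-alikes about, which are no part of the job. What is shaped like the battery but purple is not meant.

How it is judged:
By the outcome, as a careful person would: the job done as asked, in the order asked, and still so for the second after the job is handed in, with the robot touching nothing.
It also fails if it takes over 38 s, if anything falls off the work surface, if the arm or the gripper's body presses on something with over 40 N, if the wrist force passes 120 N, or if a joint passes its speed limit or range.

## Working session

There is one attempt and no reset: what is moved stays moved. The work goes in short steps, Python scripts to look and compute and a tool call to move; the robot and the scene stay as the last step left them, time stands still between calls to the robot, and variables do not carry over. Pictures are saved under pics/ and viewed, about 8 in all and at most 12, crops included, and the job is handed in when it is done.

Besides the shell and the picture viewer there is one more tool, called after ">>>" by a JSON object that holds its "method" and its "body", one argument or row to a line. servo_tool: Moves the arm, as the interface text tells. Its arguments: {"type":"object","properties":{"deltas":{"type":"array"},"gripper":{"type":"number"},"grip_force":{"type":"number"}},"required":["deltas"]}

```bash
mkdir -p pics; ls; python3 - <<'E'
from rig import r
import cv2,numpy as np,pickle
s=r.sense();print(s['time_s'],s['eef_pos'],s['eef_rot'],s['contact_force'],r.grip_point_offset)
for n in['top','side']:
    p=r.camera(n);cv2.imwrite(f'pics/{n}0.png',p['img'][:,:,::-1]);pickle.dump(p,open(f'{n}0.pkl','wb'))
    print(n,p['eye'],np.round(p['rotation'],3).tolist(),p['intrinsics'].tolist())
    for t in['battery','charger_a','tray_a_front','start_a_top','motor','mug','spare_pack','tape_roll']:
        print(t,[(d['bbox'],round(d['confidence'],2)) for d in r.recognise(p,t)])
E
```

```text
pics
0.0 [0.1468322  0.52944506 0.20876296] [ 7.96077903e-01  6.05193466e-01 -8.30550364e-04  3.88514373e-04] [-1.22517194e+00 -7.34472027e-04 -3.03801809e-01] 0.0187
top [ 0.42711923 -0.01609702  1.2244316 ] [0.716, -0.697, 0.027, -0.023] [[505.6585844732948, 0.0, 310.8530844226177], [0.0, 505.6585844732948, 242.70685051703063], [0.0, 0.0, 1.0]]
battery [([167.2, 193.0, 44.7, 46.9], 0.95), ([210.7, 300.2, 48.8, 40.8], 0.75), ([236.2, 212.9, 29.4, 28.9], 0.65)]
charger_a [([335.9, 131.7, 62.6, 133.4], 0.66), ([219.5, 117.2, 74.2, 146.8], 0.62), ([125.7, 301.4, 63.6, 46.2], 0.44)]
tray_a_front [([222.5, 210.6, 62.0, 50.8], 0.84), ([251.3, 173.5, 17.5, 18.4], 0.35)]
start_a_top [([252.6, 176.1, 14.8, 14.5], 0.55)]
motor [([301.6, 297.1, 16.2, 18.4], 0.73)]
mug [([463.6, 259.1, 54.9, 34.4], 0.68), ([336.6, 132.1, 61.5, 135.5], 0.29)]
spare_pack [([90.3, 205.3, 41.8, 45.1], 0.82), ([126.1, 302.7, 67.6, 43.7], 0.29)]
tape_roll [([357.2, 136.0, 31.1, 31.4], 0.78)]
side [-0.16583953 -0.81894066  0.77844813] [0.817, -0.305, 0.172, -0.458] [[494.4473909979846, 0.0, 324.29554050949247], [0.0, 494.4473909979846, 240.55919536482517], [0.0, 0.0, 1.0]]
battery [([282.8, 231.1, 39.2, 30.9], 0.95), ([210.5, 258.3, 27.7, 35.2], 0.67), ([261.2, 211.3, 26.9, 29.4], 0.65)]
charger_a [([263.7, 197.3, 116.6, 83.6], 0.94), ([323.2, 227.3, 122.8, 101.4], 0.84), ([282.8, 229.6, 38.9, 30.3], 0.15)]
tray_a_front [([262.8, 233.8, 53.1, 42.5], 0.76), ([397.0, 233.1, 28.9, 19.3], 0.31), ([321.3, 210.6, 10.7, 10.2], 0.26)]
start_a_top [([320.5, 210.5, 10.6, 8.1], 0.51)]
motor [([264.0, 288.6, 16.5, 21.0], 0.59)]
mug [([414.2, 347.0, 49.9, 61.4], 0.59)]
spare_pack [([214.9, 200.2, 31.2, 25.0], 0.89)]
tape_roll [([399.3, 231.0, 26.4, 21.0], 0.62), ([381.8, 250.8, 13.5, 7.4], 0.26)]
```

View pics/top0.png

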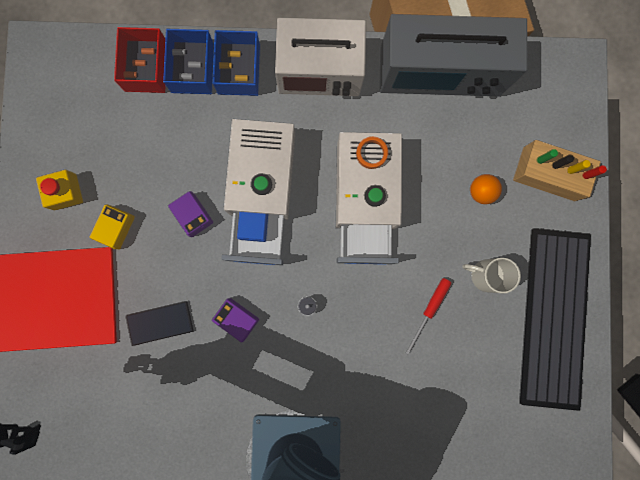

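View pics/side0.png

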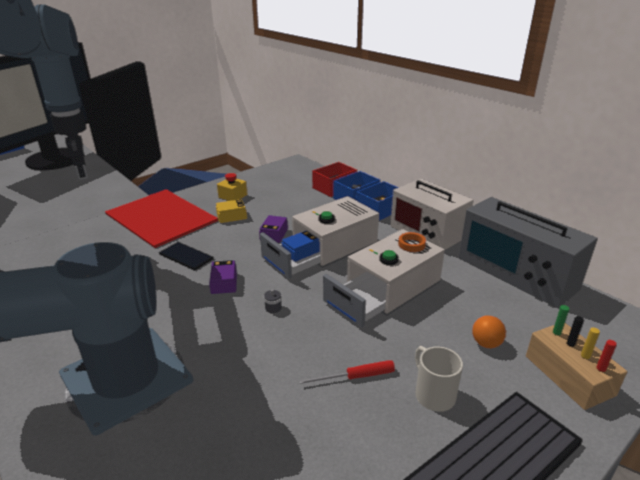

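The blue pack lies in the left charger's tray (252,226 in top view), so that charger is a. Its button is at (261,184) and its panel is at about (253,260). Things that could be confused with these:
- **Purple packs:** (190,213) and (235,318).
- **Yellow spare pack:** (111,226).
- **Blue bins:** (187,62) and (237,62).
- **Right charger (b):** empty tray at (368,243), button at (375,195), tape roll on top.

Next I'll measure, and check the choice in one close crop.

```bash
cat > m.py <<'E'
import numpy as np,cv2
def world(p):
    K=p['intrinsics'];d=p['depth'];v,u=np.mgrid[:480,:640]
    c=np.stack([(u-K[0,2])/K[0,0]*d,(v-K[1,2])/K[1,1]*d,d],-1)
    q=np.array(p['rotation']);R=q
    from scipy.spatial.transform import Rotation
    if q.size==4:R=Rotation.from_quat(q).as_matrix()
    return c@R.T+np.array(p['eye'])
def green(p):
    h=cv2.cvtColor(p['img'],cv2.COLOR_RGB2HSV);return (h[...,0]>55)&(h[...,0]<90)&(h[...,1]>120)&(h[...,2]>40)
def rect(W,m):
    pts=W[m][:,:2].astype(np.float32)
    (c,s,a)=cv2.minAreaRect(pts*1000);return np.round(c,1),np.round(s,1),round(a,2),len(pts)
def box(l,t,w,h):
    m=np.zeros((480,640),bool);m[t:t+h,l:l+w]=1;return m
E
python3 - <<'E'
import pickle,numpy as np,cv2
from m import *
p=pickle.load(open('top0.pkl','rb'));W=world(p);z=W[...,2]
print('bench z',np.median(z[280:290,210:300]))
for n,b in[('a',box(215,110,85,160)),('b',box(330,125,80,145))]:
    m=b&(p['depth']>0)
    for nm,mm in[('top',m&(abs(z-.104)<.008)),('green',m&green(p))]:
        mm2=cv2.morphologyEx(mm.astype(np.uint8),cv2.MORPH_OPEN,np.ones((3,3)))>0
        print(n,nm,rect(W,mm2),np.median(z[mm2]))
    pan=m&(abs(z-.088)<.008)&(np.mgrid[:480,:640][0]>245)
    print(n,'panel',rect(W,pan),np.median(z[pan]))
p2=pickle.load(open('side0.pkl','rb'));W2=world(p2)
for b in[box(310,205,30,20),box(375,245,30,25)]:
    g=b&green(p2);print('side green',W2[g].mean(0),g.sum())
mo=box(298,292,30,28)&(z>.02);print('motor',rect(W,mo),z[mo].max())
pu=box(205,290,60,55)&(z>.03);print('purple',rect(W,pu),z[pu].max())
pu=box(160,185,60,55)&(z>.03);print('purple2',rect(W,pu),z[pu].max())
c=cv2.resize(p['img'][100:340,150:430],None,fx=2.5,fy=2.5,interpolation=cv2.INTER_CUBIC);cv2.imwrite('pics/crop.png',c[:,:,::-1])
E
```

```text
bench z 0.0009184494711995672
a top (array([676.3, 101. ]), array([140.5, 209.9]), 87.02, 5333) 0.10479589181254712
a green (array([633.3,  92.7]), array([28. , 29.7]), 41.81, 153) 0.12686774872126438
a panel (array([466.7, 111.8]), array([136.2,  12.7]), 86.95, 331) 0.08814871354963216
b top (array([ 656.4, -149. ]), array([208.9, 139.7]), 0.63, 4922) 0.10498732588881066
b green (array([ 615.2, -160.1]), array([29.5, 29.4]), 41.05, 161) 0.12686502330690375
b panel (array([ 473.3, -150.5]), array([ 11.6, 133.5]), 1.54, 319) 0.08892643639238451
side green [0.62896541 0.08702487 0.12394223] 61
side green [ 0.6026562  -0.17135528  0.13114071] 96
motor (array([384.4, -15.5]), array([85.3, 39.6]), 1.66, 282) 1.224431602347544
purple (array([379.6,  98.7]), array([ 96.5, 228.9]), 45.34, 1107) 1.224431602347544
purple2 (array([496.3, 158.6]), array([365.5,  87.2]), 54.96, 1070) 1.224431602347544
```

View pics/crop.png

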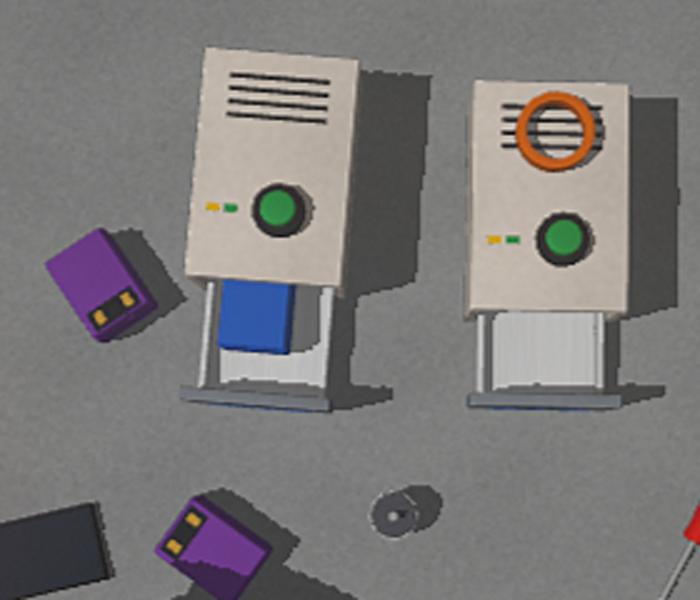

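Confirmed: the left charger is a. Its yaw is -2.96°, which the top face and the panel both give. The panel face centre is at about (0.461, 0.112), and home should be at (0.560, 0.107). The button is at (0.634, 0.093, 0.126). I'll turn the tool into line with the charger, fingers shut.

>>> {"method": "servo_tool", "body": {
  "deltas": [
    [0,0,0,0,0,-0.21],
    [0,0,0,0,0,-0.21],
    [-0.1,0.075,0,0,0,0],
    [-0.1,0.075,0,0,0,0],
    [-0.1,0.075,0,0,0,0]
  ],
  "gripper": 0
}}

```text
time_s: 1.52
eef_pos: [0.2315, 0.4044, 0.2097]
eef_rot: [0.725, 0.689, 0.0, 0.0]
contact_force: [1.5, -0.2, -0.8]
gripper_width: 0.0002
```

>>> {"method": "servo_tool", "body": {
  "deltas": [
    [-0.1,0.075,0,0,0,0],
    [-0.1,0.075,0,0,0,0],
    [-0.1,0.075,0,0,0,0],
    [-0.1,0.075,0,0,0,0],
    [-0.1,0.075,0,0,0,0]
  ]
}}

```text
time_s: 2.15
eef_pos: [0.3713, 0.1968, 0.2099]
eef_rot: [0.725, 0.689, 0.0, 0.0]
contact_force: [0.7, -0.3, 0.2]
gripper_width: 0.0001
```

```bash
cat > go.py <<'E'
import sys,numpy as np
from rig import r
from scipy.spatial.transform import Rotation as R
s=r.sense();M=R.from_quat(s['eef_rot']).as_matrix()
t=np.array([float(a) for a in sys.argv[1:4]])
a=np.array([.9987,-.0517,0])
print('t',s['time_s'],'pos',np.round(s['eef_pos'],4),'F',np.round(s['contact_force'],1),'w',s['gripper_width'])
print('units to go',np.round(M.T@(t-s['eef_pos'])/.4,4),'yaw err deg',round(np.degrees(np.arctan2(M[1,1],M[0,1]))+2.96,2),'tool z',np.round(M[:,2],3),'front along axis mm',round(1000*float(a@s['eef_pos']),1))
E
python3 go.py .425 .114 .055
```

```text
t 2.15 pos [0.3713 0.1968 0.2099] F [ 0.7 -0.3  0.2] w 0.0001436432969996389
units to go [-0.2     0.1441  0.3874] yaw err deg 0.05 tool z [ 0.001  0.    -1.   ] front along axis mm 360.7
```

>>> {"method": "servo_tool", "body": {
  "deltas": [
    [-0.1,0.072,0,0,0,0],
    [-0.1,0.072,0,0,0,0],
    [0,0,0.1,0,0,0],
    [0,0,0.1,0,0,0],
    [0,0,0.1,0,0,0]
  ]
}}

```text
time_s: 2.78
eef_pos: [0.4243, 0.115, 0.0887]
eef_rot: [0.725, 0.689, 0.0, 0.0]
contact_force: [0.3, 0.3, 0.3]
gripper_width: -0.0004
```

>>> {"method": "servo_tool", "body": {
  "deltas": [
    [0,0,0.087,0,0,0],
    [0,0,0,0,0,0]
  ]
}}

```text
time_s: 3.02
eef_pos: [0.4217, 0.1152, 0.053]
eef_rot: [0.725, 0.689, -0.002, -0.002]
contact_force: [-0.1, 1.4, -0.0]
gripper_width: -0.0001
```

```bash
python3 go.py .5494 .1076 .055
```

```text
t 3.025 pos [0.4217 0.1152 0.053 ] F [-0.1  1.4 -0. ] w -0.00014865599963827253
units to go [-0.0028  0.3197 -0.0069] yaw err deg 0.03 tool z [-0.006 -0.    -1.   ] front along axis mm 415.2
```

>>> {"method": "servo_tool", "body": {
  "deltas": [
    [0,0.02,-0.004,0,0,0],
    [0,0.02,0,0,0,0],
    [0,0.015,0,0,0,0],
    [0,0.015,0,0,0,0],
    [0,0.015,0,0,0,0]
  ]
}}

```text
time_s: 3.65
eef_pos: [0.4577, 0.1137, 0.0565]
eef_rot: [0.725, 0.689, -0.0, -0.0]
contact_force: [-1.9, -0.0, 2.2]
gripper_width: 0.0
```

>>> {"method": "servo_tool", "body": {
  "deltas": [
    [0,0.02,0,0,0,0],
    [0,0.025,0,0,0,0],
    [0,0.025,0,0,0,0],
    [0,0.025,0,0,0,0],
    [0,0.025,0,0,0,0]
  ]
}}

```text
time_s: 4.28
eef_pos: [0.5065, 0.1112, 0.0563]
eef_rot: [0.725, 0.689, -0.0, -0.0]
contact_force: [-1.9, 0.7, 0.6]
gripper_width: -0.0003
```

```bash
python3 go.py .5494 .1076 .055
```

```text
t 4.275 pos [0.5065 0.1112 0.0563] F [-1.9  0.7  0.6] w -0.00029565299027009984
units to go [-0.0035  0.1074  0.0032] yaw err deg 0.04 tool z [-0.  0. -1.] front along axis mm 500.1
```

>>> {"method": "servo_tool", "body": {
  "deltas": [
    [0,0.025,0,0,0,0],
    [0,0.025,0,0,0,0],
    [0,0.02,0,0,0,0],
    [0,0.015,0,0,0,0],
    [0,0.01,0,0,0,0]
  ]
}}

```text
time_s: 4.9
eef_pos: [0.5441, 0.1092, 0.0563]
eef_rot: [0.725, 0.689, -0.0, -0.0]
contact_force: [-1.5, 1.0, 0.1]
gripper_width: -0.0005
```

>>> {"method": "servo_tool", "body": {
  "deltas": [
    [0,0.008,0,0,0,0],
    [0,0.005,0,0,0,0],
    [0,0.005,0,0,0,0],
    [0,0,0,0,0,0]
  ]
}}

```text
time_s: 5.4
eef_pos: [0.5483, 0.109, 0.0563]
eef_rot: [0.725, 0.689, -0.002, -0.002]
contact_force: [-10.0, 0.5, 5.2]
gripper_width: 0.0003
```

```bash
python3 go.py .5494 .1076 .055
```

```text
t 5.4 pos [0.5483 0.109  0.0563] F [-10.    0.5   5.2] w 0.0003016316686979688
units to go [-0.0034  0.003   0.0032] yaw err deg 0.06 tool z [-0.005 -0.    -1.   ] front along axis mm 541.9
```

The force jumped to 10 N about 1 mm from the predicted home, so the tray is at its stop. I'll push a little more to confirm that.

>>> {"method": "servo_tool", "body": {
  "deltas": [
    [0,0.005,0,0,0,0],
    [0,0,0,0,0,0]
  ]
}}

```text
time_s: 5.65
eef_pos: [0.5482, 0.109, 0.0562]
eef_rot: [0.725, 0.689, -0.003, -0.003]
contact_force: [-14.6, 0.5, 9.9]
gripper_width: 0.0002
```

>>> {"method": "servo_tool", "body": {
  "deltas": [
    [0,-0.02,0,0,0,0],
    [0,-0.05,0,0,0,0],
    [0,-0.05,-0.05,0,0,0],
    [0,0,-0.15,0,0,0],
    [0,0,-0.15,0,0,0]
  ]
}}

```text
time_s: 6.28
eef_pos: [0.5053, 0.111, 0.1981]
eef_rot: [0.725, 0.689, 0.0, 0.001]
contact_force: [1.2, 0.5, 0.2]
gripper_width: -0.0002
```

```bash
python3 go.py .634 .093 .150; python3 - <<'E'
from rig import r
import cv2
from m import *
p=r.camera('top');W=world(p);z=W[...,2];v=np.mgrid[:480,:640][0]
m=box(215,110,85,165)&(p['depth']>0)
pan=m&(abs(z-.088)<.006)
print('panel',rect(W,pan)); t=m&(abs(z-.104)<.006);print('top',rect(W,t))
g=m&green(p);print('green',rect(W,g),np.median(z[g]) if g.any() else 0)
b=box(330,200,80,75)&(abs(z-.088)<.008)&(v>245);print('panel b',rect(W,b))
a=p['img'][90:350,150:450];q=r.camera('side');b=q['img'][170:330,190:460]
im=np.zeros((520,800,3),np.uint8);a=cv2.resize(a,(400,347));b=cv2.resize(b,(400,237));im[:347,:400]=a;im[:237,400:]=b
cv2.imwrite('pics/home.png',im[:350,:,::-1])
E
```

```text
t 6.275 pos [0.5053 0.111  0.1981] F [1.2 0.5 0.2] w -0.00018638719414437838
units to go [-0.0286  0.3235  0.1207] yaw err deg 0.04 tool z [ 0.001 -0.    -1.   ] front along axis mm 498.9
panel (array([656.1,  35.3]), array([ 52.8, 218.3]), 71.63, 160)
top (array([676. , 100.8]), array([140.5, 209.1]), 87.05, 4358)
green (array([606.5,  85.9]), array([113.8,  50.7]), 36.21, 124) 0.12640480150685285
panel b (array([ 473.2, -150.5]), array([ 11.6, 133.3]), 1.34, 322)
```

View pics/home.png

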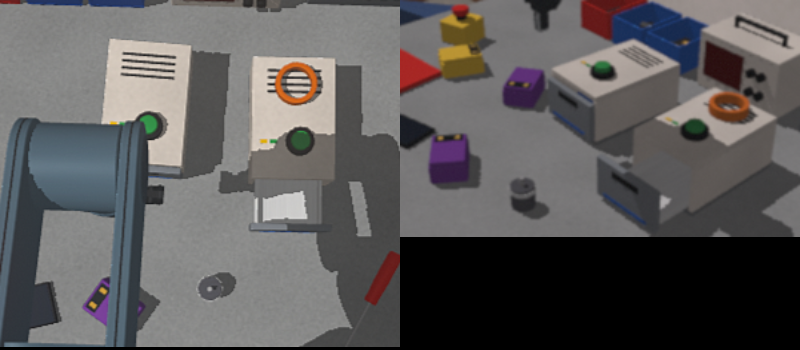

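Tray a is flush in the side view (panel at about (575,105)), it stopped dead against 15 N, and tray b hasn't moved. Next I'll go over the button.

>>> {"method": "servo_tool", "body": {
  "deltas": [
    [-0.01,0.1,0,0,0,0],
    [-0.01,0.1,0,0,0,0],
    [-0.009,0.1,0,0,0,0],
    [0,0.023,0.07,0,0,0],
    [0,0,0.05,0,0,0]
  ]
}}

```text
time_s: 7.0
eef_pos: [0.6348, 0.0925, 0.1467]
eef_rot: [0.725, 0.689, 0.0, 0.0]
contact_force: [-0.4, -0.7, -0.5]
gripper_width: 0.0001
```

>>> {"method": "servo_tool", "body": {
  "deltas": [
    [0,0,0,0,0,0]
  ]
}}

```text
time_s: 7.12
eef_pos: [0.6327, 0.0928, 0.1461]
eef_rot: [0.725, 0.689, -0.001, -0.001]
contact_force: [0.2, -0.3, -0.3]
gripper_width: -0.0002
```

```bash
python3 go.py .634 .093 .120
```

```text
t 7.125 pos [0.6327 0.0928 0.1461] F [ 0.2 -0.3 -0.3] w -0.00018280169778575535
units to go [0.0007 0.0035 0.0653] yaw err deg 0.03 tool z [-0.003 -0.    -1.   ] front along axis mm 627.0
```

>>> {"method": "servo_tool", "body": {
  "deltas": [
    [0,0.003,0.02,0,0,0],
    [0,0,0.02,0,0,0],
    [0,0,0.008,0,0,0],
    [0,0,0.005,0,0,0],
    [0,0,0.004,0,0,0]
  ]
}}

```text
time_s: 7.75
eef_pos: [0.6348, 0.093, 0.1257]
eef_rot: [0.725, 0.689, 0.0, 0.0]
contact_force: [-0.2, 0.6, 0.6]
gripper_width: -0.0
```

>>> {"method": "servo_tool", "body": {
  "deltas": [
    [0,0,0.004,0,0,0],
    [0,0,0.003,0,0,0],
    [0,0,0.003,0,0,0]
  ]
}}

```text
time_s: 8.12
eef_pos: [0.6347, 0.093, 0.1216]
eef_rot: [0.725, 0.689, 0.0, 0.0]
contact_force: [-0.3, 0.1, 0.4]
gripper_width: 0.0
```

>>> {"method": "servo_tool", "body": {
  "deltas": [
    [0,0,0.003,0,0,0],
    [0,0,0.003,0,0,0],
    [0,0,0.003,0,0,0]
  ]
}}

```text
time_s: 8.5
eef_pos: [0.6347, 0.093, 0.1179]
eef_rot: [0.725, 0.689, 0.0, 0.0]
contact_force: [-0.6, 0.2, -1.1]
gripper_width: 0.0003
```

>>> {"method": "servo_tool", "body": {
  "deltas": [
    [0,0,0.003,0,0,0],
    [0,0,0.003,0,0,0]
  ]
}}

```text
time_s: 8.75
eef_pos: [0.6347, 0.093, 0.1155]
eef_rot: [0.725, 0.689, -0.0, -0.0]
contact_force: [0.3, -1.1, 1.1]
gripper_width: -0.0002
```

There's still no clear contact force 10 mm below the expected button top, so I'll look before going further.

```bash
python3 - <<'E'
from rig import r
import cv2
from m import *
q=r.camera('side');b=q['img'][150:270,260:420]
cv2.imwrite('pics/press.png',cv2.resize(b,None,fx=5,fy=5,interpolation=cv2.INTER_CUBIC)[:,:,::-1])
W=world(q);g=box(305,200,45,30)&green(q);print(g.sum(),W[g].mean(0),W[g][:,2].max()); s=r.sense();print(s['contact_force'],s['eef_pos'])
E
```

```text
61 [0.62813951 0.08670136 0.12415863] 0.12924790932166175
[-0.50719739  0.17750635 -0.64044025] [0.63461677 0.09300492 0.11537244]
```

View pics/press.png

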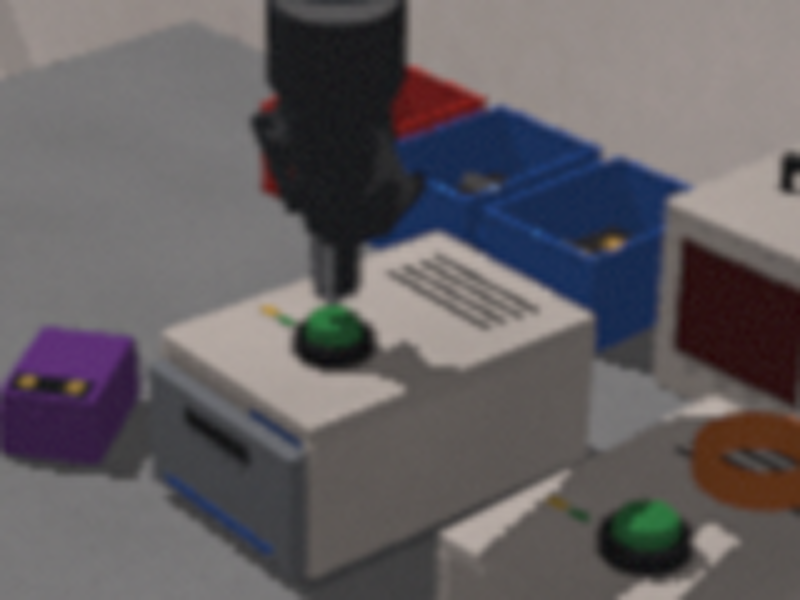

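```bash
python3 - <<'E'
from rig import r
from m import *
for n,b in(('side',box(318,196,20,16)),('top',box(235,150,50,50))):
    q=r.camera(n);W=world(q);R=np.array(q['rotation'])
    if n=='side':
        from scipy.spatial.transform import Rotation
        RR=Rotation.from_quat(R).as_matrix() if R.size==4 else R
        for P in ([.6346,.093,.1154],[.634,.093,.1265]):
            c=RR.T@(np.array(P)-q['eye']);print('proj',q['intrinsics']@c/c[2],'depth',c[2])
        for row in range(192,216,2):
            print(row,[(u,np.round(W[row,u]*1000).astype(int).tolist(),q['img'][row,u].tolist()) for u in(324,327,330)])
    else:
        m=b&(q['depth']>0);print(np.round(np.percentile(W[m][:,2],[1,50,99]),3))
E
```

```text
proj [326.36068613 216.47988042   1.        ] depth 1.3810919804230575
proj [326.21502791 213.04055844   1.        ] depth 1.3749658026764935
192 [(324, [627, 95, 193], [26, 26, 29]), (327, [621, 76, 201], [23, 25, 27]), (330, [644, 89, 190], [26, 26, 28])]
194 [(324, [624, 91, 189], [25, 24, 27]), (327, [625, 80, 193], [28, 28, 30]), (330, [619, 61, 202], [23, 25, 27])]
196 [(324, [625, 92, 183], [27, 28, 30]), (327, [625, 80, 187], [27, 28, 30]), (330, [623, 66, 193], [23, 25, 26])]
198 [(324, [625, 93, 176], [40, 40, 42]), (327, [624, 78, 182], [24, 25, 27]), (330, [625, 68, 186], [22, 22, 25])]
200 [(324, [624, 91, 171], [62, 61, 63]), (327, [630, 86, 171], [34, 34, 36]), (330, [638, 82, 170], [28, 28, 31])]
202 [(324, [624, 90, 165], [65, 64, 67]), (327, [628, 83, 167], [35, 36, 38]), (330, [636, 80, 165], [34, 34, 35])]
204 [(324, [625, 92, 158], [66, 65, 68]), (327, [630, 85, 159], [33, 34, 36]), (330, [635, 78, 160], [36, 34, 35])]
206 [(324, [626, 93, 151], [67, 67, 68]), (327, [629, 84, 154], [36, 36, 37]), (330, [637, 81, 152], [40, 39, 39])]
208 [(324, [626, 93, 145], [68, 67, 69]), (327, [628, 83, 148], [38, 37, 39]), (330, [638, 82, 146], [70, 68, 66])]
210 [(324, [670, 144, 103], [117, 119, 109]), (327, [634, 90, 137], [82, 92, 81]), (330, [681, 130, 105], [159, 152, 145])]
212 [(324, [635, 103, 125], [58, 122, 70]), (327, [642, 98, 125], [45, 110, 59]), (330, [645, 89, 128], [92, 103, 88])]
214 [(324, [625, 93, 127], [46, 118, 64]), (327, [632, 87, 126], [30, 74, 42]), (330, [636, 80, 128], [28, 63, 36])]
[0.101 0.488 0.577]
```

In the picture the fingertips end at z≈0.138–0.142, which is still above the button. The button (z≈0.126) is unpressed, so the reported TCP z reads about 23 mm low here. The xy agrees. I'll keep going down in small steps and go by force.

>>> {"method": "servo_tool", "body": {
  "deltas": [
    [0,0,0.006,0,0,0],
    [0,0,0.006,0,0,0],
    [0,0,0.005,0,0,0],
    [0,0,0.004,0,0,0]
  ]
}}

```text
time_s: 9.4
eef_pos: [0.6346, 0.093, 0.107]
eef_rot: [0.725, 0.689, -0.0, -0.0]
contact_force: [-1.1, 0.0, -0.5]
gripper_width: -0.0001
```

>>> {"method": "servo_tool", "body": {
  "deltas": [
    [0,0,0.003,0,0,0],
    [0,0,0.003,0,0,0],
    [0,0,0,0,0,0]
  ]
}}

```text
time_s: 9.78
eef_pos: [0.6347, 0.093, 0.1047]
eef_rot: [0.725, 0.689, -0.0, -0.0]
contact_force: [0.3, 0.4, 0.6]
gripper_width: -0.0002
```

>>> {"method": "servo_tool", "body": {
  "deltas": [
    [0,0,0.003,0,0,0],
    [0,0,0.003,0,0,0],
    [0,0,0.003,0,0,0]
  ]
}}

```text
time_s: 10.15
eef_pos: [0.6348, 0.093, 0.1015]
eef_rot: [0.725, 0.689, 0.0, 0.0]
contact_force: [-1.0, 0.4, 2.7]
gripper_width: 0.0002
```

>>> {"method": "servo_tool", "body": {
  "deltas": [
    [0,0,0.003,0,0,0],
    [0,0,0.003,0,0,0],
    [0,0,0,0,0,0]
  ]
}}

```text
time_s: 10.52
eef_pos: [0.6348, 0.093, 0.099]
eef_rot: [0.725, 0.689, 0.0, 0.0]
contact_force: [-0.9, 0.0, 4.9]
gripper_width: 0.0001
```

Contact has begun and the spring force is rising. I'll continue to the bottom stop.

>>> {"method": "servo_tool", "body": {
  "deltas": [
    [0,0,0.003,0,0,0],
    [0,0,0.003,0,0,0],
    [0,0,0,0,0,0]
  ]
}}

```text
time_s: 10.9
eef_pos: [0.6349, 0.093, 0.0982]
eef_rot: [0.725, 0.689, 0.0, 0.001]
contact_force: [-4.4, -0.9, 13.6]
gripper_width: -0.0001
```

>>> {"method": "servo_tool", "body": {
  "deltas": [
    [0,0,0.003,0,0,0],
    [0,0,0,0,0,0]
  ]
}}

```text
time_s: 11.15
eef_pos: [0.635, 0.093, 0.0981]
eef_rot: [0.725, 0.689, 0.001, 0.001]
contact_force: [-6.7, -0.9, 18.7]
gripper_width: 0.0
```

The force climbed to 19 N with no further movement, so this is a firm stop about 6 mm after contact. I'll check in the picture while it's held down.

```bash
python3 - <<'E'
from rig import r
import cv2
from m import *
q=r.camera('side');b=q['img'][170:250,270:390]
cv2.imwrite('pics/down.png',cv2.resize(b,None,fx=6,fy=6,interpolation=cv2.INTER_CUBIC)[:,:,::-1])
W=world(q);g=box(312,200,30,30)&green(q);print(g.sum(),W[g][:,2].mean())
E
```

```text
28 0.11926484504699274
```

View pics/down.png

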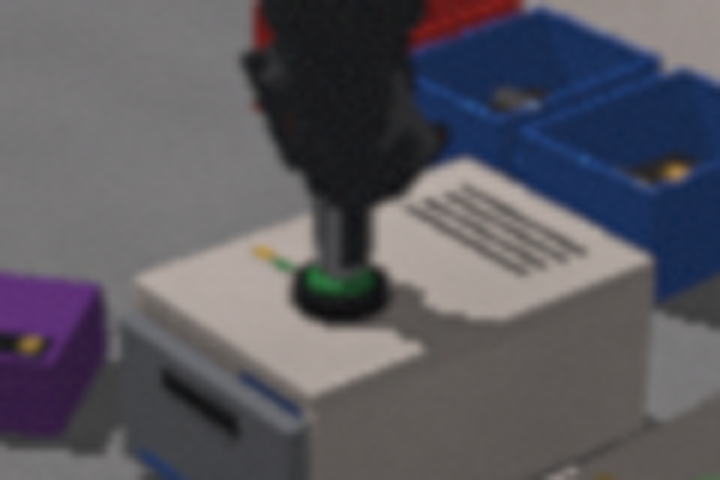

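The picture shows the fingertips on the button at crop (340,275), with the green sunk level with its black housing. I'll release, then clear the camera's view.

>>> {"method": "servo_tool", "body": {
  "deltas": [
    [0,0,-0.01,0,0,0],
    [0,0,-0.03,0,0,0],
    [0,0,-0.1,0,0,0],
    [0,0,-0.12,0,0,0],
    [0,0,-0.1,0,0,0]
  ]
}}

```text
time_s: 11.82
eef_pos: [0.6347, 0.093, 0.2409]
eef_rot: [0.725, 0.689, 0.0, 0.0]
contact_force: [0.7, -0.2, 0.6]
gripper_width: -0.0
```

>>> {"method": "servo_tool", "body": {
  "deltas": [
    [0.1,-0.08,0,0,0,0],
    [0.13,-0.08,0,0,0,0],
    [0.13,-0.08,0,0,0,0],
    [0.13,-0.08,0,0,0,0],
    [0.13,-0.08,0,0,0,0]
  ]
}}

```text
time_s: 12.45
eef_pos: [0.4863, 0.3503, 0.239]
eef_rot: [0.725, 0.689, -0.0, -0.0]
contact_force: [0.5, 0.4, -0.1]
gripper_width: -0.0001
```

>>> {"method": "servo_tool", "body": {
  "deltas": [
    [0.13,-0.05,0,0,0,0],
    [0.13,-0.05,0,0,0,0],
    [0.1,0,0,0,0,0],
    [0,0,0,0,0,0],
    [0,0,0,0,0,0]
  ]
}}

```text
time_s: 13.08
eef_pos: [0.4548, 0.494, 0.2386]
eef_rot: [0.725, 0.689, -0.001, 0.0]
contact_force: [-0.8, -1.1, 0.4]
gripper_width: 0.0001
```

```bash
python3 - <<'E'
from rig import r
import cv2,pickle
from m import *
p=r.camera('top');q=r.camera('side');W=world(p);z=W[...,2];v=np.mgrid[:480,:640][0]
m=box(215,110,85,165)&(p['depth']>0)
print('panel a',rect(W,m&(abs(z-.088)<.004)&(v>205)&(v<225)),'top',rect(W,m&(abs(z-.104)<.006)))
for P,b in((p,box(245,170,35,30)),(q,box(312,200,30,30)),(p,box(360,180,30,30))):
    g=b&green(P);w=world(P)[g];print('green',g.sum(),np.round(w.mean(0),4))
b=box(330,200,80,75)&(abs(z-.088)<.008)&(v>245);print('panel b',rect(W,b))
d0=pickle.load(open('top0.pkl','rb'))['depth'];dd=cv2.morphologyEx(((abs(d0-p['depth'])>.012)).astype(np.uint8),cv2.MORPH_OPEN,np.ones((5,5)))
print(cv2.connectedComponentsWithStats(dd)[2].tolist())
cv2.imwrite('pics/end.png',p['img'][:,:,::-1]);s=r.sense();print(s['time_s'],s['contact_force'],s['eef_pos'])
E
```

```text
panel a (array([566.4, 106.1]), array([139.9,  18.5]), 89.8, 304) top (array([675.9, 101. ]), array([140.5, 209. ]), 87.01, 5286)
green 155 [0.632  0.0915 0.1339]
green 62 [0.6158 0.0728 0.1344]
green 162 [ 0.6123 -0.1577  0.1401]
panel b (array([ 473.2, -150.4]), array([ 11.6, 133.4]), 1.53, 320)
[[0, 0, 640, 480, 294914], [221, 211, 65, 54, 2213], [0, 230, 49, 44, 1177], [0, 300, 82, 180, 7821], [275, 443, 46, 33, 903], [327, 463, 13, 17, 172]]
13.175 [ 0.33481679  0.49626372 -0.37211507] [0.45524282 0.49338628 0.23915931]
```

View pics/end.png

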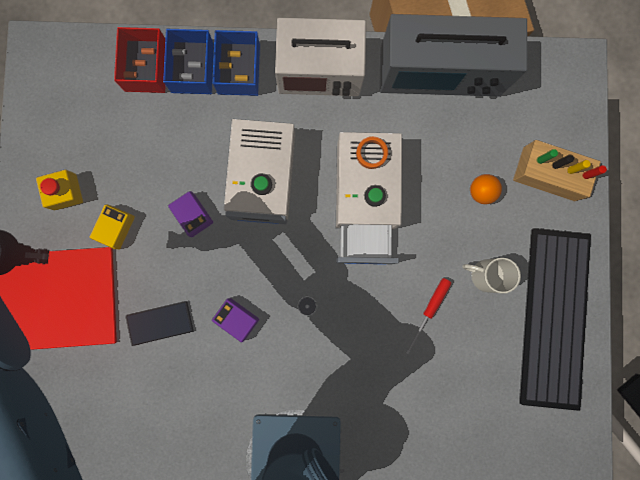

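```bash
python3 -c "
from rig import r
print(r.job_done())"
```

```text
the job is handed in; nothing more can be done
None
```

I pushed the tray with the blue pack (left charger) fully home, then pressed that charger's green button to its bottom stop and let it come up again. I handed the job in at about 13 s of the 38 s allowed, with the arm clear of everything.

**Tray:** it stopped dead against 15 N. In the last top view the panel's centre is at x = 0.566 m, exactly where a closed panel should be, though that measurement was coarse.

**Button:** it went down about 6 mm from first contact to a firm stop at 19 N. The side picture showed the green sunk level with its black housing. Afterwards it looked the same as before the press.

**Everything else:** comparing depth before and after shows only tray a and the arm changed. Tray b's panel is where it was, to within 0.1 mm. The pack was never touched.

**Checks that disagreed:**
- **Fingertip height:** the fingertips were about 23 mm higher than the reported TCP height. My first descent to the button height touched nothing, so I looked again and finished the press by force. The tray push therefore met the panel near its upper edge instead of mid-height.
- **Button height:** the average depth reading on the raised button was noisy in the last pictures (0.134 m against 0.126 m expected). The untouched button b was off in the same way, so I put it down to the measurement.

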